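# Close up the cooker and press its tap knob onto the D-shaft

### The arm

A 6-joint arm with a two-finger parallel gripper is mounted at the origin on the work surface. World frame = base frame: x ahead of the robot, y to its left, z up, the work surface at z = 0. Lengths are in m, angles in rad, forces in N, time in s.
With the tool pointing down it reaches from about 0.325 to 0.85 m from the base axis. Payload 4.4 kg.
Tool frame: the origin (TCP) lies between the finger pads; the fingertips stand bot.tcp_to_tips ahead of it and the grasp point (between the pads) lies 8 mm behind it (bot.tcp_to_tips is the distance from the TCP to the fingertips, in m); z points along the fingers, y is the line along which they close (so a half turn about z gives the same grasp; the last joint's range is limited). The gripper opens to 94 mm and grips with 3 to 60 N. Pads are 16 mm wide; open, the fingers measure 119 mm over their backs; the gripper's body (75 mm by 177 mm) begins 78 mm behind the grasp point.
Start: joints at [1.141, 0.207, 1.542, -0, 1.393, -0.15], TCP at [0.158, 0.553, 0.216] pointing down, gripper open.
Joint ranges: [-2.73, 2.73], [-0.86, 2.22], [0.23, 2.46], [-1.11, 4.25], [0.08, 2.63], [-2.82, 2.82]. Speed limits (rad/s): [2.79, 2.79, 3.14, 3.14, 3.14, 3.14].

### API

Orientations are given as a 3x3 rotation matrix whose columns are the frame's x, y, z axes.
In Python, from plant import monitor, optics, sign_off, models, bot gives the robot as it stands.
- The arm moves only by the tool carry_out, never from a script. Its argument "steps" is text: rows parted by semicolons, each of 6 numbers parted by spaces: the shift along the world's x, y, z each as a share of 250 mm, from -1 to 1, then the turn, a rotation vector about the world's x, y, z each as a share of 90 degrees, from -1 to 1. A call has 1 to 20 rows; each row shifts and turns the commanded pose from where the row before left it; what a row does not reach is not made up. A row lasts 1/12 s, in which the tool goes at most 41.7 mm and 7.16 degrees, less where a joint would pass 70% of its speed; a pose out of reach is approached as far as the arm can. A call with a number of a shift or a turn outside -1 to 1 is refused whole. A call with a gripper value outside its range is refused whole. "grip" is the opening, from -1 (shut) to 1 (fully open), set as the call begins (left out, the last holds). The fingers move at their own pace and stop on an object; the grip force is fixed at half the most. Time passes only in rows, so rows that do not move let the fingers close. It gives the time, the measured TCP pose, the force, the opening and the grip force at its end, in the units of the state.
- monitor.sense(): the state, without advancing time (a new reading comes with each control period).
- optics.get_image(name): name is "scene" or "top" or "wrist"; returns (picture, depth): 400x640x3 uint8, red, green, blue; 400x640 float32, m along the optical axis (not along the pixel's ray), 0 where there is no reading.
- optics.camera_params(name): a dict with "fx", "fy", "cx", "cy" (pixels), "distortion" ([k1, k2, p1, p2, k3] as OpenCV has them; the pictures are not rectified), "R" (3x3) and "t" (3): a world point X has camera coordinates R X + t. Camera axes: x right, y down, z forward; pixel columns grow to the right and rows downward; lengths in m; the calibration is good to about 2 mm. A picture is of the moment at which its call begins: read the wrist's pose just before it. camera_params takes no time and is no camera call; for the wrist camera it gives the pose at the moment of the call.
- sign_off(): hands the job in; it is judged then, once.
Trained networks look in the newest picture that a camera, given by its name, has taken for a name from the list of things; names that differ only in an ending like _2 or _b are one class to them, and where a whole thing is asked for, a point or a joint stands for the part that bears it (a point fixed in the world has none). Each returns a list of dicts, best first, with "conf" (0 to 1); they miss things now and then, are a little off and sometimes report something else, mostly with a low value. They report only what shows in the picture. A call takes as long as a camera call. They do not tell look-alikes from the thing itself.
- models.outline_of(camera, name): "mask" (400x640 bool, what is visible of it) and "xy" ([column, row] in pixels, amid what is visible of it).
The state is a dict: "time_s": time; "joint_pos": joint angles; "dq": joint speeds; "effort": joint torques, N m; "tool_pos": TCP position; "tool_rot": TCP orientation; "wrist_force": force on the tool from outside, world axes, zero at the start; "moment": the same for the moment, N m; "grip_width": opening from 0.0 (shut) to 1.0 (fully open); "grasp_force": force on a finger pad.
Only numpy, scipy, OpenCV 4.12 (cv2) and the standard library are available. Lean on these libraries where they do the work, as an engineer would, in place of code of your own. Each camera call takes 0.05 s, during which the arm holds its last target. There are 200 camera calls.

### The job

Move the loose grey tap box up against the side of the steel cooker so the gap is closed and the two faces meet flush and square; then pick up the black knob, turn it so that the flat in its bore matches the flat of the D-shaped shaft on the tap box, and push it fully home on the shaft. Keep pressing so that the sprung shaft is pushed right in, and finish like that, still holding the knob pressed down: do not let go. Leave the pot, jar, spoon, can opener and tub where they are.

Things in the scene. Friction and masses are not known exactly. Their poses are not given: they have to be found in the camera images.
- cooker: fixed single-burner steel cooker, body 300 (x) x 280 (y) x 70 mm tall, pan supports up to 90 mm; origin at the centre of its underside. Its -y side (towards the tap box) is a flat upright face. It cannot be moved.
- cooker_face (a point): centre of the cooker's -y side face, 35 mm above the ledge; axes as the cooker's, so y points into the cooker
- tapbox: loose grey tap box, aluminium top plate, 160 (x) x 110 (y) x 70 mm tall, about 0.7 kg, slides when pushed (about 4 to 9 N); origin at the centre of its underside. It starts on the cooker's -y side with a gap of about 20 to 55 mm, a little askew. Its +y side goes flush against the cooker's -y side.
- tapbox_face (a point): centre of the tap box's +y side face, 35 mm above its underside; when flush it lies on the cooker's -y face (y in the frame of cooker_face is 0; it is negative while there is a gap)
- shaft_tip (a point): top centre of the brass D-shaft on the tap box, 10 mm off the box's centre towards its -y side. Shaft 12 mm in diameter, one flat 3 mm from the axis, 22 mm above the box's top, the last 2.5 mm tapered by 1.6 mm all round. z points up the shaft, x points out of the flat (flat on the +x side). It starts at a differing angle, is stiff to turn (0.15 N m) and need not be turned.
- press (a joint): how far the sprung shaft is pushed down into the tap box, 0 (up) to 0.006 m (right in); the spring takes 3 N to start and 9 N at the end
- knob: loose black cooker knob, 60 g, standing on the ledge, bore down; origin at the centre of its underside. Body 44 mm across, 20 mm tall; on it a grip bar 42 mm long (x), 14 mm thick (y), from 20 to 40 mm above the underside: grip it across y. A white pointer on the bar marks +x, the side of the bore's flat. It fits only with its x along shaft_tip's x (about 9 degrees of play).
- knob_seat (a point): end (roof) of the knob's D-shaped bore, on the axis 14 mm above the underside, where the bore opens. The bore is 0.8 mm wider than the shaft all round, its flat on the knob's +x side. This point meets shaft_tip when the knob is fully home.
- sufuria: bystander: silver aluminium cooking pot standing on the cooker's pan supports, 240 mm across the rim, 98 mm tall; origin at the centre of its underside
- spice_jar: bystander: glass spice jar with steel cap, 52 mm across, 93 mm tall; origin at the centre of its underside
- wooden_spoon: bystander: wooden spoon lying flat, 260 mm long along its x axis; origin at mid length underneath
- can_opener: bystander: steel can opener lying flat, about 130 mm long along its x axis and 24 mm thick; origin at the root of its handles
- tub: bystander: purple plastic tub with a spring clip, 128 x 178 x 87 mm tall; origin at the centre of its underside
Mind the look-alikes: they are no part of the job. What is meant by the tapbox is not orange, red or turquoise, and is the larger of those in its own colour.

How it is judged:
On the way, in this order (a step that is already met when the one before it is completed fails the run):
1. the tap box is flush and square against the cooker, the gap closed (y of tapbox_face in the frame of cooker_face above -0.002 m and x of tapbox_face in the frame of cooker_face between -0.04 and 0.04 m and angle between the x axis of tapbox and the x axis of cooker, either way round below 0.03 rad and height (world z) of tapbox below 0.005 m), for 0.3 s.
2. the knob is fully home on the D-shaft, flats matched (horizontal distance between knob_seat and shaft_tip below 0.003 m and z of knob_seat in the frame of shaft_tip below 0.0025 m and angle between the x axis of knob and the x axis of shaft_tip, either way round below 0.25 rad and angle between knob's own z axis and vertical below 0.12 rad), for 0.2 s.
At the end, for the whole second after the job is handed in: Tap box flush on the cooker (mid-face gap under 2 mm, square within 0.03 rad, within 40 mm of centred); knob home (bore end within 2.5 mm of the shaft tip, centred to 3 mm, flats to 0.25 rad, upright); fingers still on the knob, shaft pressed in over 4 of 6 mm, over 4 N (all of step 1 and all of step 2 and value of joint press above 0.004 m and contact force between knob and tapbox above 4 N and contact force between the fingers and knob above 2 N); the arm keeps its last pose, push and grip.
It fails at once if the sufuria is shifted by more than 30 mm (distance of sufuria from where it was at the start of the episode above 0.03 m).
It fails at once if the spice jar is shifted by more than 30 mm (distance of spice_jar from where it was at the start of the episode above 0.03 m).
It fails at once if the wooden spoon is shifted by more than 30 mm (distance of wooden_spoon from where it was at the start of the episode above 0.03 m).
It fails at once if the can opener is shifted by more than 30 mm (distance of can_opener from where it was at the start of the episode above 0.03 m).
It fails at once if the tub is shifted by more than 30 mm (distance of tub from where it was at the start of the episode above 0.03 m).
It also fails if it takes over 58 s, if anything falls off the work surface, if the arm or the gripper's body presses on something with over 40 N, if the wrist force passes 120 N, or if a joint passes its speed limit or range.

## Working session

There is one attempt and no reset: what is moved stays moved. The work goes in short steps, Python scripts to look and compute and a tool call to move; the robot and the scene stay as the last step left them, time stands still between calls to the robot, and variables do not carry over. Pictures are saved under pics/ and viewed, at most 10 in all, crops included, and the job is handed in when it is done.

Besides the shell and the picture viewer there is one more tool, called after "Request:" as a command line: name --argument value ..., lists and objects as JSON in quotes. carry_out: Moves the arm, as the interface text tells. Shift numbers are shares of 250 mm and turn numbers shares of 90 degrees, none past 1 either way. Its arguments: {"type":"object","properties":{"steps":{"type":"string"},"grip":{"type":"number"}},"required":["steps"]}

```bash
mkdir -p pics; cat > h.py <<'E'
import numpy as np, cv2
from plant import monitor, optics, sign_off, models, bot
def snap(cam):
    p=optics.camera_params(cam); im,d=optics.get_image(cam); return im,d,p
def pts(d,p,mask=None):
    m=(d>0) if mask is None else (mask&(d>0))
    v,u=np.nonzero(m); z=d[v,u].astype(float)
    K=np.array([[p['fx'],0,p['cx']],[0,p['fy'],p['cy']],[0,0,1.]])
    n=cv2.undistortPoints(np.stack([u,v],1).astype(float)[:,None],K,np.array(p['distortion']))[:,0]
    C=np.c_[n*z[:,None],z]
    return (C-np.array(p['t']))@np.array(p['R']),u,v
E
python3 - <<'E'
from h import *
for c in ['scene','top']:
    im,d,p=snap(c); cv2.imwrite(f'pics/{c}0.png',im[:,:,::-1]); np.savez(f'{c}0.npz',im=im,d=d)
    for n in ['tapbox','knob','cooker','spice_jar','wooden_spoon','can_opener','tub','sufuria','shaft_tip']:
        for r in models.outline_of(c,n)[:4]:
            P,u,v=pts(d,p,r['mask'])
            print(c,n,round(r['conf'],2),np.round(r['xy']),P.min(0).round(3),P.max(0).round(3)) if len(P) else print(c,n,r['conf'],r['xy'])
print(bot.tcp_to_tips, monitor.sense()['time_s'])
E
```

```text
scene tapbox 0.92 [266. 182.] [ 0.282 -0.147 -0.002] [ 0.443 -0.024  0.068]
scene tapbox 0.74 [282. 119.] [ 0.137  0.137 -0.004] [0.329 0.407 0.092]
scene tapbox 0.73 [329. 191.] [ 0.456 -0.088 -0.005] [0.658 0.076 0.091]
scene tapbox 0.73 [400. 232.] [ 0.719 -0.183 -0.005] [0.914 0.023 0.092]
scene knob 0.64 [267. 227.] [ 0.445 -0.249 -0.003] [ 0.488 -0.222  0.045]
scene cooker 0.6 [356. 152.] [ 0.384  0.024 -0.003] [0.721 0.361 0.102]
scene cooker 0.26 [354. 114.] [ 0.332  0.119 -0.006] [0.672 0.652 0.192]
scene spice_jar 0.67 [340. 249.] [ 0.67  -0.255  0.005] [ 0.719 -0.208  0.096]
scene wooden_spoon 0.62 [224. 327.] [ 0.324 -0.586 -0.004] [ 0.579 -0.514  0.024]
scene wooden_spoon 0.53 [302. 297.] [ 0.569 -0.504 -0.004] [ 0.735 -0.274  0.094]
scene wooden_spoon 0.31 [358. 114.] [ 0.324  0.119 -0.006] [0.672 0.651 0.192]
scene can_opener 0.97 [234. 272.] [ 0.385 -0.447 -0.006] [ 0.507 -0.38   0.026]
scene tub 0.88 [302. 298.] [ 0.567 -0.504 -0.004] [ 0.735 -0.266  0.094]
scene sufuria 0.85 [359. 113.] [ 0.346  0.119 -0.002] [0.67  0.646 0.192]
scene shaft_tip 0.22 [235. 273.] [ 0.
[... 309 characters left out ...]
] [0.653 0.045 0.096]
top knob 0.52 [350. 218.] [ 0.443 -0.243 -0.007] [ 0.494 -0.201  0.051]
top knob 0.4 [352. 156.] [ 0.663 -0.246 -0.004] [ 0.732 -0.197  0.105]
top cooker 0.88 [245. 210.] [ 0.396  0.063 -0.008] [0.74  0.39  0.194]
top spice_jar 0.77 [354. 156.] [ 0.663 -0.254 -0.006] [ 0.719 -0.194  0.105]
top wooden_spoon 0.63 [443. 237.] [ 0.323 -0.58  -0.006] [ 0.577 -0.513  0.03 ]
top wooden_spoon 0.49 [291. 190.] [ 0.483 -0.08  -0.005] [0.674 0.051 0.096]
top can_opener 0.62 [404. 227.] [ 0.381 -0.444 -0.01 ] [ 0.503 -0.374  0.031]
top tub 0.78 [405. 165.] [ 0.593 -0.498 -0.004] [ 0.732 -0.317  0.1  ]
top sufuria 0.89 [202. 187.] [ 0.437  0.124 -0.004] [0.688 0.427 0.197]
0.011 1.0
```

View pics/scene0.png

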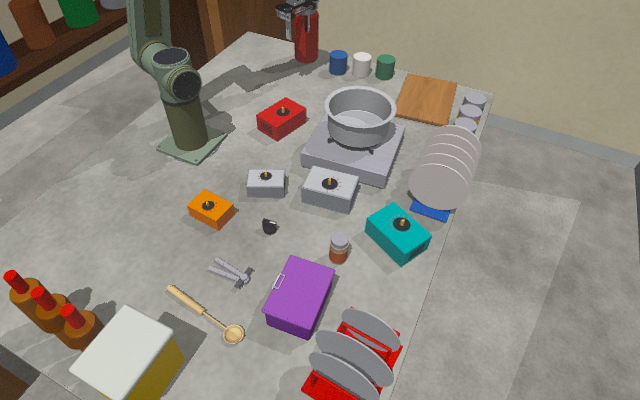

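View pics/top0.png

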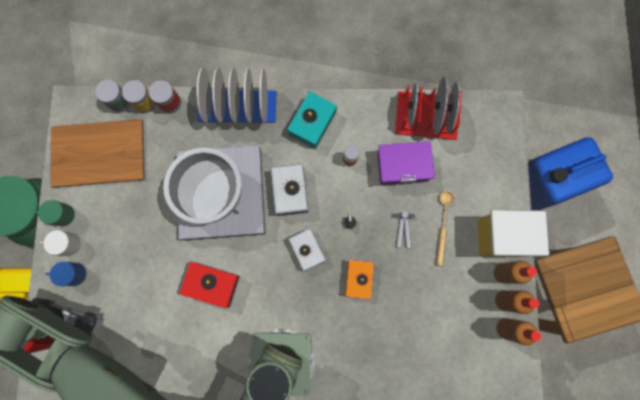

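Candidates for the tap box in the scene view: large grey (330,190), small grey (266,182), red (282,119), orange (210,210) and turquoise (398,233). I choose the large grey one next to the cooker, at (330,190) in scene and (289,190) in top. The knob is at (268,227), the only small black part.

```bash
cat >> h.py <<'E'
def rect(P):
    r=cv2.minAreaRect((P[:,:2]*1000).astype(np.float32)); return r
E
python3 - <<'E'
from h import *
a=np.load('scene0.npz'); cv2.imwrite('pics/crop0.png',cv2.resize(a['im'][100:240,230:440,::-1],None,fx=3.5,fy=3.5,interpolation=cv2.INTER_CUBIC))
for c in ['scene','top']:
    a=np.load(f'{c}0.npz'); p=optics.camera_params(c); P,u,v=pts(a['d'],p)
    for n,b in dict(tap=(.47,.67,-.1,.06),small=(.28,.46,-.16,0)).items():
        s=P[(P[:,0]>b[0])&(P[:,0]<b[1])&(P[:,1]>b[2])&(P[:,1]<b[3])&(abs(P[:,2]-.07)<.008)]
        print(c,n,len(s),rect(s),np.median(s[:,2]))
    s=P[(P[:,0]>.36)&(P[:,0]<.76)&(P[:,1]>.05)&(P[:,1]<.42)&(abs(P[:,2]-.07)<.008)]
    print(c,'cooker',rect(s))
    s=P[(P[:,0]>.42)&(P[:,0]<.52)&(P[:,1]>-.27)&(P[:,1]<-.18)&(P[:,2]>.012)]
    print('knob',rect(s),len(s),rect(s[s[:,2]>.03]),s[:,2].max())
st=monitor.sense(); print(st['tool_rot'],st['time_s']); w=optics.camera_params('wrist'); R=np.array(w['R']);print(R,-R.T@np.array(w['t']),w['fx'])
E
```

```text
scene tap 1302 ((572.5604858398438, -19.653709411621094), (159.40286254882812, 118.1904296875), 7.032629489898682) 0.06920380296126612
scene small 5 ((367.3262939453125, -75.30368041992188), (3.5009448528289795, 8.538820266723633), 30.28675079345703) 0.06514486323439628
scene cooker ((559.6044311523438, 208.43057250976562), (301.0462341308594, 284.4273681640625), 5.206563949584961)
knob ((466.9573974609375, -233.8135528564453), (43.4951057434082, 30.694807052612305), 4.896002769470215) 163 ((466.2672424316406, -226.81509399414062), (43.31447219848633, 16.631099700927734), 4.896002769470215) 0.04454871769153518
top tap 1461 ((569.4920043945312, -16.995887756347656), (160.8985595703125, 109.76760864257812), 7.4817938804626465) 0.07184121636105432
top small 19 ((358.76934814453125, -77.51329803466797), (78.35780334472656, 104.72119140625), 86.93218994140625) 0.0629948475782986
top cooker ((557.3695678710938, 213.87713623046875), (300.9163513183594, 280.052978515625), 4.87723445892334)
knob ((467.51947021484375, -220.08950805664062), (91.86500549316406, 42.409854888916016), 34.54038619995117) 133 ((464.50335693359375, -223.3551483154297), (42.31137466430664, 13.492677688598633), 2.4490537643432617) 0.05074688419728295
[[-9.61381904e-01  2.75217793e-01  2.25378278e-06]
 [ 2.75217793e-01  9.61381904e-01  2.71114196e-05]
 [ 5.29479911e-06  2.66847094e-05 -1.00000000e+00]] 1.0
[[ 2.76096694e-01  9.61129846e-01 -1.84805101e-04]
 [ 9.34509642e-01 -2.68404754e-01  2.33774715e-01]
 [ 2.24638253e-01 -6.47171280e-02 -9.72290774e-01]] [0.09302746 0.57043421 0.38528069] 298.5444934965056
```

View pics/crop0.png

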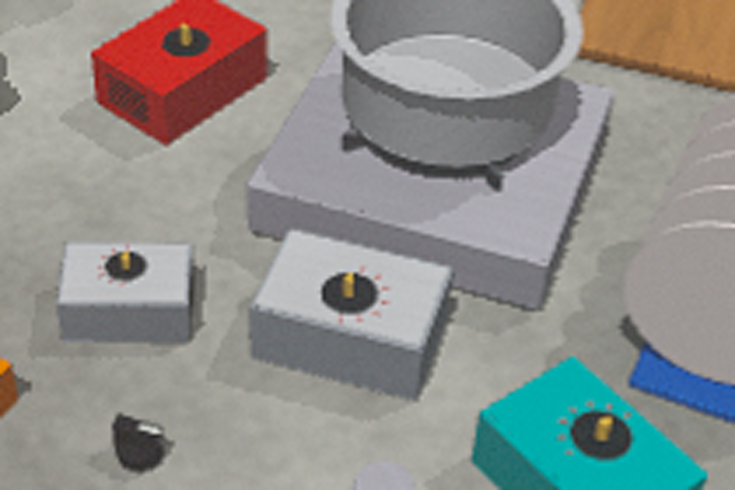

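The crop confirms the choice: the large grey box at crop (350,310) sits beside the cooker, and the small look-alike is at (125,290). Poses: the cooker is turned about +5°, the box about +7.3°, and the gap is about 34 mm. Next I go behind the box with the fingers open, so both fingers push it square.

Request:
carry_out --steps "0 0 0.14 0 0 -0.03;0 0 0.14 0 0 -0.03;0.08 -0.13 0.06 0 0 -0.04;0.08 -0.13 0 0 0 -0.04;0.08 -0.13 0 0 0 -0.04;0.08 -0.13 0 0 0 -0.04;0.08 -0.13 0 0 0 -0.04;0.08 -0.13 0 0 0 -0.04;0.08 -0.13 0 0 0 -0.04;0.08 -0.13 0 0 0 -0.04;0.08 -0.13 0 0 0 -0.04;0.08 -0.13 0 0 0 -0.04;0.08 -0.13 0 0 0 -0.04;0.08 -0.13 0 0 0 -0.04;0.08 -0.13 0 0 0 -0.04;0.08 -0.13 0 0 0 -0.04;0.08 -0.13 0 0 0 -0.04;0.08 -0.13 0 0 0 -0.04;0.08 -0.13 0 0 0 -0.04;0.08 -0.13 0 0 0 -0.04" --grip 1

```text
time_s: 2.67
tool_pos: [0.5189, -0.0341, 0.3016]
tool_rot: [[-0.063, 0.998, 0.001], [0.998, 0.063, 0.0], [0.0, 0.001, -1.0]]
wrist_force: [0.6, -0.3, 0.4]
grip_width: 0.999
grasp_force: 0.0
```

Request:
carry_out --steps "0.08 -0.13 -0.07 0 0 0.005;0.08 -0.13 -0.07 0 0 0.005;0.08 -0.13 -0.07 0 0 0.005;0 0 0 0 0 0;0 0 0 0 0 0"

```text
time_s: 3.08
tool_pos: [0.577, -0.1302, 0.2465]
tool_rot: [[-0.087, 0.996, -0.005], [0.996, 0.087, 0.002], [0.003, -0.005, -1.0]]
wrist_force: [0.9, 0.4, 0.2]
grip_width: 1.005
grasp_force: 0.0
```

```bash
python3 - <<'E'
from h import *
st=monitor.sense(); print(st['tool_pos'],np.degrees(np.arctan2(st['tool_rot'][1][1],st['tool_rot'][0][1])))
im,d,p=snap('wrist'); cv2.imwrite('pics/w1.png',im[:,:,::-1]); np.savez('w1.npz',im=im,d=d)
P,u,v=pts(d,p)
s=P[(P[:,0]>.47)&(P[:,0]<.67)&(P[:,1]>-.1)&(P[:,1]<.054)&(abs(P[:,2]-.07)<.006)]; print('tap',rect(s))
s=P[(P[:,0]>.36)&(P[:,0]<.76)&(P[:,1]>.05)&(P[:,1]<.42)&(abs(P[:,2]-.07)<.006)]; print('cooker',rect(s))
# cooker front edge fit: lowest y per x bin
for lo,hi,f in [((.44,.05),(.70,.16),np.min),((.5,0.),(.64,.054),np.max)]:
    s=P[(P[:,0]>lo[0])&(P[:,0]<hi[0])&(P[:,1]>lo[1])&(P[:,1]<hi[1])&(abs(P[:,2]-.07)<.006)]
    b=np.floor(s[:,0]/.006); q=np.array([[s[b==k,0].mean(),f(s[b==k,1])] for k in np.unique(b)])
    c=np.polyfit(q[:,0],q[:,1],1); c=np.polyfit(*q[abs(np.polyval(c,q[:,0])-q[:,1])<.004].T,1); print(np.degrees(np.arctan(c[0])),np.polyval(c,.57))
s=P[(P[:,0]>.42)&(P[:,0]<.52)&(P[:,1]>-.27)&(P[:,1]<-.18)&(P[:,2]>.03)]; print('knob bar',rect(s),len(s))
E
```

```text
[ 0.57704798 -0.13017618  0.24654824] 5.005343505131211
tap ((569.1039428710938, -19.298179626464844), (160.751708984375, 111.0427474975586), 7.37463903427124)
cooker ((588.61083984375, 73.45352172851562), (176.8251953125, 0.0), -175.21456909179688)
4.785429660550862 0.07189549760125616
7.3817078330911565 0.035980013616135356
knob bar ((483.7672424316406, -222.71676635742188), (1.2320526838302612, 12.23184585571289), 10.656851768493652) 16
```

View pics/w1.png

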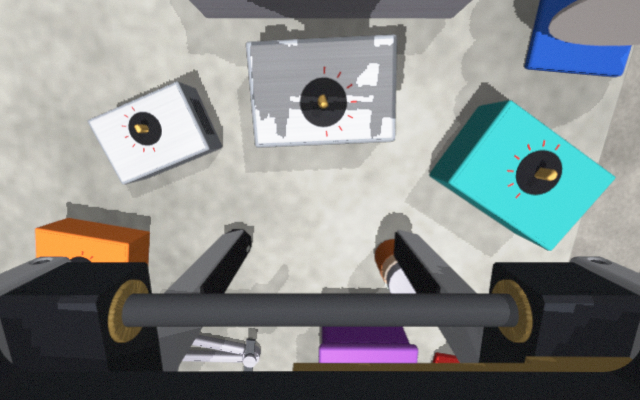

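The wrist view shows the large grey box at (322,95), the cooker edge at the top and the fingers clear at the bottom. Next I descend behind the box.

Request:
carry_out --steps "0 0 -0.14 0 0 0;0 0 -0.14 0 0 0;0 0 -0.14 0 0 0;0 0 -0.14 0 0 0;0 0 -0.13 0 0 0;0 0 -0.13 0 0 0;0 0 0 0 0 0;-0.005 0.06 0 0 0 0;-0.005 0.06 0 0 0 0;-0.004 0.04 0 0 0 0;-0.004 0.04 0 0 0 0;-0.002 0.02 0 0 0 0;-0.002 0.02 0 0 0 0;-0.002 0.02 0 0 0 0;-0.002 0.02 0 0 0 0"

```text
time_s: 4.38
tool_pos: [0.5741, -0.0606, 0.0477]
tool_rot: [[-0.092, 0.996, 0.007], [0.996, 0.092, -0.005], [-0.006, 0.006, -1.0]]
wrist_force: [-0.1, -6.6, 1.9]
grip_width: 1.0
grasp_force: 3.3
```

Request:
carry_out --steps "-0.002 0.016 0 0 0 0;-0.002 0.016 0 0 0 0;-0.002 0.016 0 0 0 0;0 0.008 0 0 0 0;0 0 0 0 0 0;0 0 0 0 0 0"

```text
time_s: 4.88
tool_pos: [0.5725, -0.0464, 0.0477]
tool_rot: [[-0.091, 0.996, 0.007], [0.996, 0.091, -0.004], [-0.005, 0.006, -1.0]]
wrist_force: [0.6, -6.3, 3.4]
grip_width: 0.998
grasp_force: 2.8
```

Still sliding friction only; creep on until the force rises.

Request:
carry_out --steps "0 0.008 0 0 0 0;0 0.008 0 0 0 0;0 0 0 0 0 0;0 0 0 0 0 0"

```text
time_s: 5.22
tool_pos: [0.5723, -0.0462, 0.0478]
tool_rot: [[-0.09, 0.996, 0.006], [0.996, 0.09, -0.01], [-0.011, 0.005, -1.0]]
wrist_force: [-2.5, -14.8, 3.4]
grip_width: 0.996
grasp_force: 7.7
```

Request:
carry_out --steps "0 0.008 0 0 0 0;0 0.008 0 0 0 0;0 0 0 0 0 0;0 0 0 0 0 0;0 0 0 0 0 0;0 0 0 0 0 0"

```text
time_s: 5.72
tool_pos: [0.572, -0.046, 0.0479]
tool_rot: [[-0.089, 0.996, 0.005], [0.996, 0.089, -0.016], [-0.016, 0.004, -1.0]]
wrist_force: [-4.3, -23.8, 1.9]
grip_width: 1.003
grasp_force: 12.5
```

Request:
carry_out --steps "0 -0.06 0 0 0 0;0 -0.1 0.04 0 0 0;0 -0.04 0.08 0 0 0;0 0 0 0 0 0;0 0 0 0 0 0"

```text
time_s: 6.13
tool_pos: [0.5719, -0.0869, 0.0769]
tool_rot: [[-0.089, 0.996, 0.006], [0.996, 0.089, -0.001], [-0.001, 0.005, -1.0]]
wrist_force: [0.4, 0.4, -0.7]
grip_width: 0.999
grasp_force: 0.0
```

```bash
python3 - <<'E'
from h import *
st=monitor.sense(); print(st['tool_pos'])
im,d,p=snap('wrist'); np.savez('w2.npz',im=im,d=d,R=p['R'],t=p['t'])
P,u,v=pts(d,p)
s=P[(P[:,2]>.078)&(P[:,1]>-.03)&(P[:,1]<.05)&(abs(P[:,0]-.566)<.05)&(P[:,2]<.1)]; print(len(s),s.mean(0) if len(s) else 0)
K=np.array([[p['fx'],0,p['cx']],[0,p['fy'],p['cy']],[0,0,1.]])
q=cv2.projectPoints(np.array([[.566,.006,.092],[.59,.006,.092],[.566,.03,.092]]),cv2.Rodrigues(np.array(p['R']))[0],np.array(p['t']),K,np.array(p['distortion']))[0][:,0]; print(q)
c=q[0].astype(int); a=im[max(0,c[1]-50):c[1]+50,c[0]-70:c[0]+70]
cv2.imwrite('pics/w2.png',cv2.resize(a[:,:,::-1],None,fx=5,fy=5,interpolation=cv2.INTER_CUBIC)); print(c)
im,d,p=snap('top'); np.savez('t2.npz',im=im,d=d)
P,u,v=pts(d,p)
s=P[(P[:,0]>.47)&(P[:,0]<.67)&(P[:,1]>-.1)&(P[:,1]<.06)&(abs(P[:,2]-.07)<.008)]; print('tap',rect(s))
E
```

```text
[ 0.57185331 -0.08694988  0.07688072]
485 [0.56731055 0.00591504 0.09094076]
[[325.88243889  77.453584  ]
 [375.58069636  82.21985198]
 [330.76301015  21.43770845]]
[325  77]
tap ((594.5042724609375, 12.349082946777344), (106.02169036865234, 94.83545684814453), 0.6697185039520264)
```

View pics/w2.png

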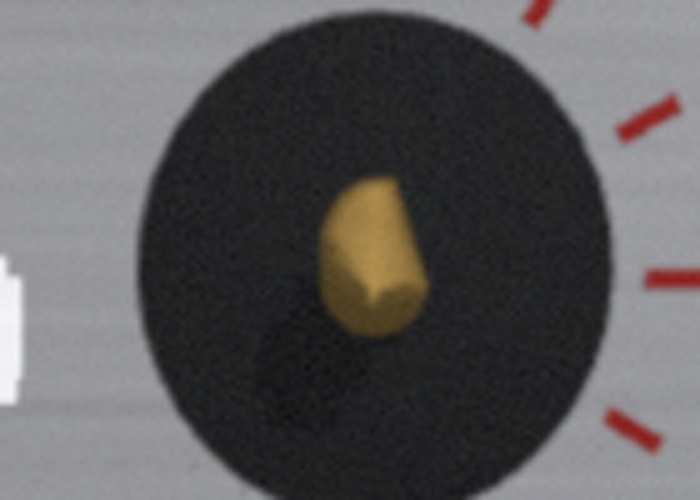

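The crop shows the brass shaft at image (329,78), with its flat on the right side and slightly up (about +x, some +y). I'll put the camera straight above it for a clean angle.

Request:
carry_out --steps "0 0.05 0 0 0 0;0 0.05 0 0 0 0;0 0 0 0 0 0;0 0 0 0 0 0"

```text
time_s: 6.57
tool_pos: [0.5692, -0.06, 0.0736]
tool_rot: [[-0.093, 0.996, -0.001], [0.996, 0.093, 0.0], [0.001, -0.001, -1.0]]
wrist_force: [0.5, -1.1, -0.3]
grip_width: 0.998
grasp_force: 0.0
```

```bash
cat >> h.py <<'E'
def plane(u,v,p,z):
    K=np.array([[p['fx'],0,p['cx']],[0,p['fy'],p['cy']],[0,0,1.]])
    n=cv2.undistortPoints(np.stack([u,v],1).astype(float)[:,None],K,np.array(p['distortion']))[:,0]
    R=np.array(p['R']); o=-R.T@np.array(p['t']); r=np.c_[n,np.ones(len(n))]@R
    return o+r*((z-o[2])/r[:,2])[:,None]
E
python3 - <<'E'
from h import *
st=monitor.sense(); print(st['tool_pos'])
im,d,p=snap('wrist'); np.savez('w3.npz',im=im,d=d)
R=np.array(p['R']);print('cam',-R.T@np.array(p['t']))
K=np.array([[p['fx'],0,p['cx']],[0,p['fy'],p['cy']],[0,0,1.]])
c=cv2.projectPoints(np.array([[.567,.006,.092]]),cv2.Rodrigues(R)[0],np.array(p['t']),K,np.array(p['distortion']))[0][0,0].astype(int); print(c)
a=im[c[1]-40:c[1]+40,c[0]-50:c[0]+50]; S=6
b=cv2.resize(a,None,fx=S,fy=S,interpolation=cv2.INTER_CUBIC); cv2.imwrite('pics/w3.png',b[:,:,::-1])
m=((b[:,:,0].astype(int)-b[:,:,2])>25).astype(np.uint8); n,l,stt,_=cv2.connectedComponentsWithStats(m)
cc=[k for k in range(1,n) if stt[k,4]>300]; print([ (k,stt[k]) for k in cc])
k=max(cc,key=lambda k:stt[k,4]-50*np.hypot(stt[k,0]+stt[k,2]/2-300,stt[k,1]+stt[k,3]/2-240))
ct=cv2.findContours((l==k).astype(np.uint8),cv2.RETR_EXTERNAL,cv2.CHAIN_APPROX_NONE)[0][0][:,0]
W=plane((ct[:,0]+.5)/S-.5+c[0]-50,(ct[:,1]+.5)/S-.5+c[1]-40,p,.0905)[:,:2]*1000
# fit D: circle r, centre, flat distance fl, angle
from scipy.optimize import least_squares
def f(x,full=0):
    q=W-x[:2]; n=np.array([np.cos(x[2]),np.sin(x[2])]); return np.maximum(np.hypot(*q.T)-x[3],q@n-x[4])
r=[least_squares(f,[*W.mean(0),t,5.5,3],loss='soft_l1',f_scale=.2) for t in np.radians(range(-180,180,30))]
for s in sorted(r,key=lambda s:s.cost)[:3]: print(s.cost,s.x[:2].round(1),np.degrees(s.x[2]).round(1),s.x[3:].round(2))
P,u,v=pts(d,p)
for lo,hi,fn in [((.5,-.06),(.63,.0),np.min)]:
    s=P[(P[:,0]>lo[0])&(P[:,0]<hi[0])&(P[:,1]>lo[1])&(P[:,1]<hi[1])&(abs(P[:,2]-.07)<.006)]
    bb=np.floor(s[:,0]/.006); q=np.array([[s[bb==k,0].mean(),fn(s[bb==k,1])] for k in np.unique(bb)]); g=np.polyfit(*q.T,1); print('box -y edge',np.degrees(np.arctan(g[0])),np.polyval(g,.57))
E
```

```text
[ 0.5692112  -0.0599936   0.07361206]
cam [0.56300755 0.006359   0.24245533]
[328 135]
[(1, array([  251,   154,   128,   153, 14287], dtype=int32)), (2, array([583, 382,  17,  26, 347], dtype=int32))]
0.5686679301910019 [568.4   7.5] 24.8 [6.05 3.06]
0.5686679301910024 [568.4   7.5] 24.8 [6.05 3.06]
32.30222632874542 [567.8   7.2] -21.4 [ 5.61 17.01]
box -y edge 3.720931511725294 -0.04224783450450639
```

View pics/w3.png

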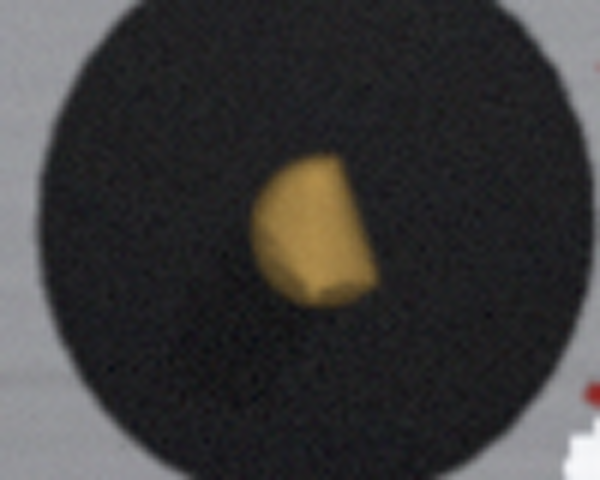

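The shaft fit is clean: centre (568.4, 7.5) mm, flat facing +24.8°, radius 6.05, flat at 3.06. That matches the nominal shaft. Next I look at the knob from above.

Request:
carry_out --steps "0 0 0.1 0 0 0;0 -0.03 0.1 0 0 0;-0.05 -0.13 0 0 0 0;-0.06 -0.13 0 0 0 0;-0.06 -0.13 0 0 0 0;-0.06 -0.13 0 0 0 0;-0.06 -0.13 0 0 0 0;-0.06 -0.13 -0.05 0 0 0;-0.05 -0.11 -0.05 0 0 0;0 0 0 0 0 0;0 0 0 0 0 0"

```text
time_s: 7.53
tool_pos: [0.4685, -0.2929, 0.0984]
tool_rot: [[-0.087, 0.996, -0.001], [0.996, 0.087, 0.002], [0.002, -0.001, -1.0]]
wrist_force: [0.3, -0.7, -0.7]
grip_width: 1.001
grasp_force: 0.0
```

```bash
python3 - <<'E'
from h import *
st=monitor.sense(); print(st['tool_pos'],np.round(st['joint_pos'],2))
im,d,p=snap('wrist'); np.savez('w4.npz',im=im,d=d)
R=np.array(p['R']);print('cam',-R.T@np.array(p['t']))
K=np.array([[p['fx'],0,p['cx']],[0,p['fy'],p['cy']],[0,0,1.]])
c=cv2.projectPoints(np.array([[.465,-.224,.04]]),cv2.Rodrigues(R)[0],np.array(p['t']),K,np.array(p['distortion']))[0][0,0].astype(int); print(c)
a=im[c[1]-50:c[1]+50,c[0]-60:c[0]+60]
cv2.imwrite('pics/w4.png',cv2.resize(a[:,:,::-1],None,fx=6,fy=6,interpolation=cv2.INTER_CUBIC))
P,u,v=pts(d,p)
k=(abs(P[:,0]-.465)<.04)&(abs(P[:,1]+.224)<.04)
s=P[k&(P[:,2]>.033)]; print('bar',rect(s),len(s)); s=P[k&(P[:,2]>.012)]; print('all',rect(s),s[:,2].max())
E
```

```text
[ 0.46853162 -0.2928775   0.09839131] [-0.72  0.29  1.7   0.    1.15 -0.8 ]
cam [ 0.46277059 -0.22667812  0.26732652]
[323 131]
bar ((471.8262023925781, -243.45660400390625), (42.88270950317383, 65.44197845458984), 25.679689407348633) 1734
all ((469.69976806640625, -239.80101013183594), (43.5472526550293, 73.87393188476562), 25.679689407348633) 0.20337559180932122
```

View pics/w4.png

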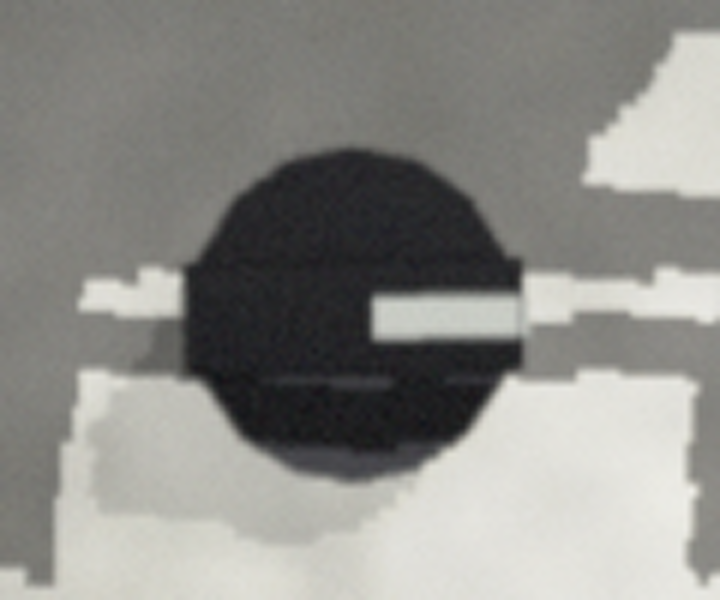

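The pointer is on the right, which is world +x. The bar runs from crop (185,320) to (523,320), nearly parallel to the tool's y.

```bash
python3 - <<'E'
from h import *
p=optics.camera_params('wrist')
f=lambda q:plane(np.array([(x+.5)/6-.5+263 for x,y in q]),np.array([(y+.5)/6-.5+81 for x,y in q]),p,.04)*1000
w=f([(185,263),(523,259),(185,375),(523,374)]); print(w.round(1),w.mean(0))
a=np.load('w4.npz')['im'][81:181,263:383]; b=cv2.resize(a,None,fx=6,fy=6,interpolation=cv2.INTER_CUBIC)
m=(b.min(2)>150); m[:, :360]=0; m[:, 527:]=0; m[:280]=0; m[350:]=0
v,u=np.nonzero(m); W=f(list(zip(u,v)))
print(rect(W))
E
```

```text
[[ 443.1 -220.3   40. ]
 [ 484.4 -216.2   40. ]
 [ 444.  -233.7   40. ]
 [ 485.9 -229.9   40. ]] [ 464.35831391 -225.04276569   40.        ]
((476049.3125, -222968.546875), (18802.14453125, 6587.85107421875), 6.405898571014404)
```

Request:
carry_out --steps "-0.001 0.02 0 0 0 -0.076;-0.001 0.02 0 0 0 -0.076;-0.001 0.02 0 0 0 -0.076;-0.001 0.02 0 0 0 -0.076;-0.001 0.02 0 0 0 -0.076;-0.001 0.02 0 0 0 -0.076;-0.001 0.02 0 0 0 -0.076;-0.001 0.02 0 0 0 -0.076;-0.001 0.022 0 0 0 -0.076;-0.001 0.022 0 0 0 -0.076;-0.001 0.022 0 0 0 -0.076;-0.001 0.022 0 0 0 -0.076;-0.001 0.022 0 0 0 -0.076;0 0 0 0 0 0;0 0 0 0 0 0"

```text
time_s: 8.83
tool_pos: [0.4674, -0.2233, 0.0999]
tool_rot: [[0.993, 0.115, 0.001], [0.115, -0.993, -0.0], [0.001, 0.001, -1.0]]
wrist_force: [0.1, 0.2, -0.8]
grip_width: 0.997
grasp_force: 0.0
```

```bash
python3 - <<'E'
from h import *
st=monitor.sense(); T=np.array(st['tool_rot']); print(st['tool_pos'],np.degrees(np.arctan2(T[1,1],T[0,1])),T[:,2])
a=np.load('t2.npz'); P,u,v=pts(a['d'],optics.camera_params('top')); s=P[(P[:,2]>.15)&(P[:,2]<.21)&(P[:,1]>.09)&(P[:,1]<.45)&(P[:,0]>.4)&(P[:,0]<.72)]; print('pot rim',s.min(0),s.max(0))
E
```

```text
[ 0.4674052  -0.22327869  0.09989769] -83.41700630798016 [ 9.02525260e-04 -4.82889606e-04 -9.99999476e-01]
pot rim [0.43654646 0.1236388  0.1500688 ] [0.67301314 0.36221477 0.19850105]
```

Request:
carry_out --steps "-0.012 -0.007 -0.08 0 0 -0.01;0 0 -0.08 0 0 0;0 0 -0.06 0 0 0;0 0 -0.03 0 0 0;0 0 -0.01 0 0 0;0 0 0 0 0 0;0 0 0 0 0 0"

```text
time_s: 9.42
tool_pos: [0.4643, -0.2266, 0.0351]
tool_rot: [[0.996, 0.094, 0.001], [0.094, -0.996, -0.001], [0.001, 0.001, -1.0]]
wrist_force: [-0.4, 0.2, -0.6]
grip_width: 1.0
grasp_force: 0.0
```

Request:
carry_out --steps "0 0 -0.004 0 0 0;0 0 0 0 0 0;0 0 0 0 0 0;0 0 0 0 0 0;0 0 0 0 0 0;0 0 0 0 0 0;0 0 0 0 0 0;0 0 0 0 0 0;0 0 0 0 0 0;0 0 0 0 0 0" --grip -1

```text
time_s: 10.25
tool_pos: [0.4635, -0.2262, 0.0333]
tool_rot: [[0.996, 0.093, -0.0], [0.093, -0.996, 0.0], [-0.0, -0.0, -1.0]]
wrist_force: [0.2, 0.9, 1.0]
grip_width: 0.325
grasp_force: 0.0
```

Request:
carry_out --steps "0 0 0 0 0 0;0 0 0 0 0 0;0 0 0 0 0 0;0 0 0 0 0 0;0 0 0 0 0 0;0 0 0 0 0 0;0 0 0 0 0 0"

```text
time_s: 10.83
tool_pos: [0.4635, -0.2262, 0.0333]
tool_rot: [[0.996, 0.093, -0.0], [0.093, -0.996, 0.0], [-0.0, -0.0, -1.0]]
wrist_force: [-0.6, 1.2, -0.4]
grip_width: 0.145
grasp_force: 30.0
```

Gripped (13.6 mm on the 14 mm bar). I lift, turn to +24.8°, and look at the shaft again from this yaw to cancel camera bias.

Request:
carry_out --steps "0 0 0.06 0 0 0;0 0 0.14 0 0 0;0 0 0.14 0 0 0;0 0 0.13 0 0 0;0.03 0.137 0 0 0 0.036;0.03 0.137 0 0 0 0.036;0.03 0.137 0 0 0 0.036;0.03 0.137 0 0 0 0.036;0.03 0.137 0 0 0 0.036;0.03 0.137 0 0 0 0.036;0 0 0 0 0 0;0 0 0 0 0 0;0 0 0 0 0 0"

```text
time_s: 11.92
tool_pos: [0.5083, -0.0209, 0.1507]
tool_rot: [[0.908, 0.42, -0.0], [0.42, -0.908, -0.001], [-0.001, 0.0, -1.0]]
wrist_force: [0.4, -0.8, -0.0]
grip_width: 0.149
grasp_force: 30.0
```

```bash
cat >> h.py <<'E'
from scipy.optimize import least_squares
def shaft(im,p,c0=(.568,.007)):
    R=np.array(p['R']); K=np.array([[p['fx'],0,p['cx']],[0,p['fy'],p['cy']],[0,0,1.]])
    c=cv2.projectPoints(np.array([[*c0,.092]]),cv2.Rodrigues(R)[0],np.array(p['t']),K,np.array(p['distortion']))[0][0,0].astype(int)
    S=6; x0,y0=c[0]-25,c[1]-25; a=im[y0:y0+50,x0:x0+50]; b=cv2.resize(a,None,fx=S,fy=S,interpolation=cv2.INTER_CUBIC)
    m=((b[:,:,0].astype(int)-b[:,:,2])>25).astype(np.uint8); n,l,stt,_=cv2.connectedComponentsWithStats(m)
    k=1+stt[1:,4].argmax(); ct=cv2.findContours((l==k).astype(np.uint8),cv2.RETR_EXTERNAL,cv2.CHAIN_APPROX_NONE)[0][0][:,0]
    W=plane((ct[:,0]+.5)/S-.5+x0,(ct[:,1]+.5)/S-.5+y0,p,.0905)[:,:2]*1000
    def f(x):
        q=W-x[:2]; n=np.array([np.cos(x[2]),np.sin(x[2])]); return np.maximum(np.hypot(*q.T)-x[3],q@n-x[4])
    s=min([least_squares(f,[*W.mean(0),t,5.5,3],loss='soft_l1',f_scale=.2) for t in np.radians(range(-180,180,30))],key=lambda s:s.cost)
    return s.cost,s.x[:2].round(2),np.degrees(s.x[2]).round(1),s.x[3:].round(2),c
E
python3 - <<'E'
from h import *
st=monitor.sense(); T=np.array(st['tool_rot']); print(st['tool_pos'],np.degrees(np.arctan2(T[1,0],T[0,0])),T[:,2],st['grip_width'],st['grasp_force'])
im,d,p=snap('wrist'); np.savez('w5.npz',im=im,d=d); R=np.array(p['R']); print('cam',-R.T@np.array(p['t']))
print(shaft(im,p)); cv2.imwrite('pics/w5.png',im[:,:,::-1])
P,u,v=pts(d,p)
s=P[(abs(P[:,2]-.07)<.006)&(P[:,0]>.47)&(P[:,0]<.67)&(P[:,1]>-.06)&(P[:,1]<.03)]
b=np.floor(s[:,0]/.006); q=np.array([[s[b==k,0].mean(),s[b==k,1].min()] for k in np.unique(b)]); q=q[(q[:,0]>.5)&(q[:,0]<.63)]; g=np.polyfit(*q.T,1); print('box -y edge',np.degrees(np.arctan(g[0])),np.polyval(g,.57))
E
```

```text
[ 0.50832596 -0.02094236  0.15065059] 24.81470888584781 [-4.84372011e-04 -6.54584382e-04 -9.99999668e-01] 0.14875039827702188 29.99975949525833
cam [0.5697368  0.00654358 0.31941608]
(np.float64(0.5871996042978521), array([568.34,   7.5 ]), np.float64(24.4), array([6.06, 3.2 ]), array([318, 135]))
box -y edge -2.851877320217784 -0.034961958580324616
```

View pics/w5.png

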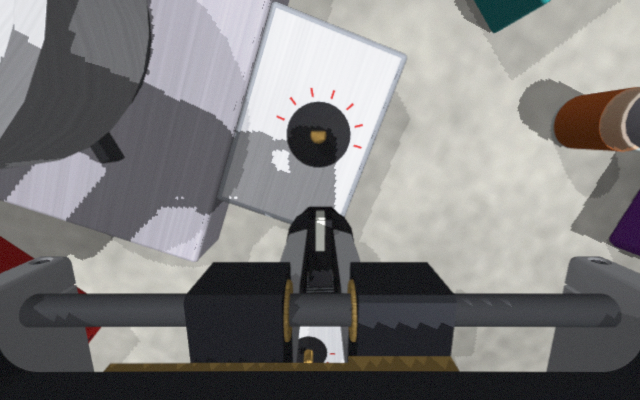

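The view shows the box flush on the cooker, the shaft at (318,135) and the knob held with its pointer towards the camera at (320,212–250). The shaft centre agrees within 0.1 mm from both yaws. Next I check the knob's offset in the hand from the pointer end.

```bash
python3 - <<'E'
from h import *
st=monitor.sense(); T=np.array(st['tool_rot']); p=optics.camera_params('wrist'); im=np.load('w5.npz')['im']
m=(im.min(2)>110); m[:,:308]=0; m[:,332:]=0; m[:204]=0; m[254:]=0
print(im[202:218,320].min(1)); n,l,s,_=cv2.connectedComponentsWithStats(m.astype(np.uint8)); print(s[1:])
k=1+s[1:,4].argmax(); 
q=[(s[k,0]-.5,s[k,1]-.5),(s[k,0]+s[k,2]-.5,s[k,1]-.5),(s[k,0]-.5,s[k,1]+s[k,3]-.5)]
W=plane(np.array([a for a,b in q]),np.array([b for a,b in q]),p,st['tool_pos'][2]+.0067)
print(((W-st['tool_pos'])@T*1000).round(1))
E
```

```text
[141 140 139 128  91  33  12  28  60  92 107 111 111 111 121 173]
[[308 204  24   3  49]
 [316 212  10  39 307]]
[[24.8 -1.7 -6.7]
 [24.8  3.9 -6.7]
 [ 1.5 -1.8 -6.7]]
```

Request:
carry_out --steps "0.079 0.037 0 0 0 0;0.079 0.037 0 0 0 0;0.078 0.038 0 0 0 0;0 0 -0.04 0 0 0;0 0 0 0 0 0;0 0 0 0 0 0;0 0 0 0 0 0"

```text
time_s: 12.55
tool_pos: [0.5661, 0.0062, 0.1401]
tool_rot: [[0.908, 0.418, -0.002], [0.418, -0.908, -0.0], [-0.002, -0.001, -1.0]]
wrist_force: [0.4, 0.3, -0.7]
grip_width: 0.146
grasp_force: 30.0
```

Request:
carry_out --steps "0.005 0.004 -0.02 0 0 0;0 0 -0.012 0 0 0;0 0 -0.012 0 0 0;0 0 0 0 0 0;0 0 0 0 0 0"

```text
time_s: 12.97
tool_pos: [0.5684, 0.0083, 0.1295]
tool_rot: [[0.908, 0.419, -0.001], [0.419, -0.908, 0.0], [-0.001, -0.0, -1.0]]
wrist_force: [-0.0, -1.1, -1.7]
grip_width: 0.144
grasp_force: 30.0
```

Request:
carry_out --steps "-0.004 -0.004 -0.01 0 0 0;0 0 -0.01 0 0 0;0 0 -0.01 0 0 0;0 0 -0.008 0 0 0;0 0 0 0 0 0;0 0 0 0 0 0"

```text
time_s: 13.47
tool_pos: [0.5678, 0.0074, 0.1202]
tool_rot: [[0.908, 0.419, -0.0], [0.419, -0.908, 0.0], [0.0, -0.0, -1.0]]
wrist_force: [0.6, 1.1, -2.0]
grip_width: 0.147
grasp_force: 30.0
```

The knob is 5 mm down over the shaft with no resistance, so it has engaged. I keep pressing.

Request:
carry_out --steps "0 0 -0.012 0 0 0;0 0 -0.012 0 0 0;0 0 -0.012 0 0 0;0 0 0 0 0 0;0 0 0 0 0 0;0 0 0 0 0 0"

```text
time_s: 13.97
tool_pos: [0.5679, 0.0073, 0.1114]
tool_rot: [[0.908, 0.419, 0.0], [0.419, -0.908, 0.0], [0.0, 0.0, -1.0]]
wrist_force: [0.8, 1.3, -0.1]
grip_width: 0.144
grasp_force: 30.0
```

Request:
carry_out --steps "0 0 -0.008 0 0 0;0 0 -0.008 0 0 0;0 0 0 0 0 0;0 0 0 0 0 0;0 0 0 0 0 0"

```text
time_s: 14.38
tool_pos: [0.568, 0.0073, 0.108]
tool_rot: [[0.908, 0.419, 0.0], [0.419, -0.908, -0.0], [0.0, 0.0, -1.0]]
wrist_force: [-1.5, 0.5, 5.2]
grip_width: 0.15
grasp_force: 30.0
```

Request:
carry_out --steps "0 0 -0.008 0 0 0;0 0 -0.008 0 0 0;0 0 -0.008 0 0 0;0 0 0 0 0 0;0 0 0 0 0 0;0 0 0 0 0 0"

```text
time_s: 14.88
tool_pos: [0.5683, 0.0073, 0.1048]
tool_rot: [[0.908, 0.42, 0.001], [0.42, -0.908, -0.0], [0.001, 0.001, -1.0]]
wrist_force: [-6.5, 1.2, 18.1]
grip_width: 0.147
grasp_force: 30.0
```

Request:
carry_out --steps "-0.002 0 0 0 0 0;0 0 0 0 0 0;0 0 0 0 0 0;0 0 0 0 0 0;0 0 0 0 0 0"

```text
time_s: 15.3
tool_pos: [0.5682, 0.0072, 0.1048]
tool_rot: [[0.908, 0.42, 0.002], [0.42, -0.908, -0.0], [0.002, 0.001, -1.0]]
wrist_force: [-5.3, 0.2, 18.3]
grip_width: 0.145
grasp_force: 30.0
```

```bash
python3 - <<'E'
from h import *
st=monitor.sense(); print(st['tool_pos'],st['wrist_force'],st['moment'],st['grasp_force'],st['time_s'])
im,d,p=snap('scene'); P,u,v=pts(d,p)
s=P[(abs(P[:,2]-.068)<.008)&(P[:,0]>.47)&(P[:,0]<.67)&(P[:,1]>-.08)&(P[:,1]<.02)]
b=np.floor(s[:,0]/.008); q=np.array([[s[b==k,0].mean(),s[b==k,1].min()] for k in np.unique(b)]); q=q[(q[:,0]>.5)&(q[:,0]<.635)]; g=np.polyfit(*q.T,1); print('box -y edge',np.degrees(np.arctan(g[0])),np.polyval(g,.57))
cv2.imwrite('pics/s9.png',cv2.resize(im[90:250,230:440,::-1],None,fx=3.5,fy=3.5,interpolation=cv2.INTER_CUBIC))
E
```

```text
[0.56823361 0.00723374 0.10484201] [-5.26038453  0.16658585 18.2881511 ] [ 0.20121903  1.30465815 -0.04219329] 30.009543299674988 15.3
box -y edge 3.9900926304286943 -0.0410936556828346
```

View pics/s9.png

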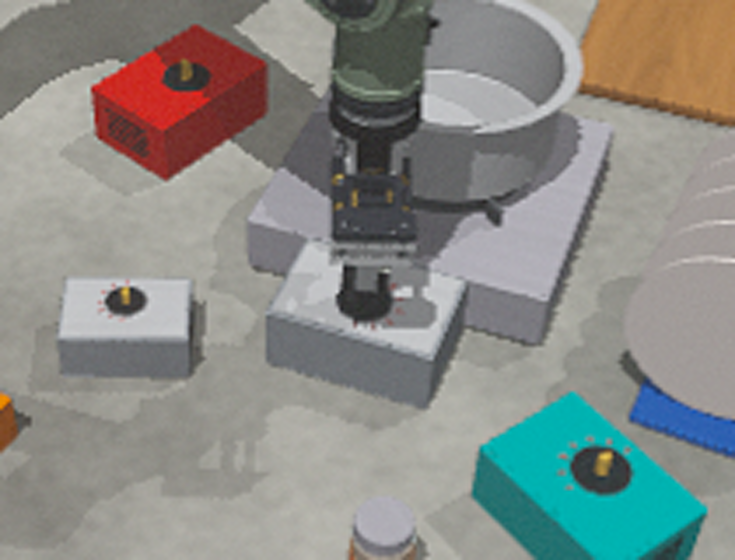

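The picture shows the box flush on the cooker and the knob seated at crop (365,300). The height matches the shaft pushed right in, so I hand it in.

```bash
python3 -c "
from plant import sign_off
print(sign_off())"
```

```text
the job is handed in; nothing more can be done
None
```

I handed the job in at about 15 s of the 58 s allowed, with the tap box flush against the cooker and the knob fully home, still gripped and pressing the shaft right in with about 18 N; no verdict came back.

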